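Put the mixed-up bench items back on their own stands

ROBOT

A 7-joint arm with a two-finger parallel gripper is mounted at the origin on a cart in front of the work surface, level with it; the furniture and walls round the work are solid. World frame = base frame: x ahead of the robot, y to its left, z up, the work surface at z = 0. Lengths are in m, angles in rad, forces in N, time in s.
With the tool pointing down it reaches from about 0.375 to 0.925 m from the base axis. Payload 3.1 kg.
Tool frame: the origin (TCP) lies at the very end of the fingers, on their centre line; the grasp point (between the pads) lies 19 mm behind it (robot.grip_depth is the z of the grasp point in the tool frame, in m); z points along the fingers, y is the line along which they close (so a half turn about z gives the same grasp; the last joint's range is limited). The gripper opens to 85 mm and grips with 20 to 120 N. Pads are 22 mm wide; open, the fingers measure 114 mm over their backs; the gripper's body (76 mm by 85 mm) begins 54 mm behind the grasp point. The pads swing forward as they close: fully open they stand 13 mm farther back than shut.
Start: joints at [-1.366, 0.383, 0.044, 1.598, -0.018, 1.161, -0.05], TCP at [0.194, 0.62, 0.231] pointing down, gripper open.
Joint ranges: [-2.61, 2.61], [-0.41, 2.15], [-1.48, 1.57], [0, 2.5], [-1.57, 4.71], [0.05, 1.97], [-2.85, 2.85]. Speed limits (rad/s): [2.79, 2.79, 3.14, 3.14, 3.14, 3.14, 3.14].

INTERFACE

Orientations are given as a unit quaternion [x, y, z, w].
In Python, from plant import robot gives the robot as it stands.
- The arm moves only by the tool move_arm, never from a script. Its argument "rows" is a list of rows, each an object with "delta_pos": the shift along the world's x, y, z each as a share of 0.25 m, from -1 to 1, a list of three; "rot": the turn, a rotation vector about the world's x, y, z each as a share of 180 degrees, from -1 to 1, a list of three; "claw": the closure, from 0 (fully open) to 1 (shut). A call has 1 to 20 rows; each row shifts and turns the commanded pose from where the row before left it; what a row does not reach is not made up. A row lasts 1/10 s, in which the tool goes at most 50 mm and 8.59 degrees, less where a joint would pass 70% of its speed; a pose out of reach is approached as far as the arm can. A call with a number of a shift or a turn outside -1 to 1 is refused whole. A call with a gripper value outside its range is refused whole. The fingers move at their own pace and stop on an object; the grip force is fixed at half the most. Time passes only in rows, so rows that do not move let the fingers close. It gives the time, the measured TCP pose, the force, the opening and the grip force at its end, in the units of the state.
- robot.get_obs(): the state, without advancing time (a new reading comes with each control period).
- robot.get_image(name): name is "side" or "top" or "wrist"; returns (picture, depth): 384x512x3 uint8, red, green, blue; 384x512 float32, m along the optical axis (not along the pixel's ray), 0 where there is no reading.
- robot.calibration(name): a dict with "fx", "fy", "cx", "cy" (pixels), "position" and "attitude" of the camera in the world. Camera axes: x right, y up, looking along -z (the intrinsics and any distortion apply to the point x, -y, -z); pixel columns grow to the right and rows downward; lengths in m; the calibration is good to about 2 mm. A picture is of the moment at which its call begins: read the wrist's pose just before it. calibration takes no time and is no camera call; for the wrist camera it gives the pose at the moment of the call.
- robot.finish_job(): hands the job in; it is judged then, once.
Trained networks look in the newest picture that a camera, given by its name, has taken for a name from the list of things; names that differ only in an ending like _2 or _b are one class to them, and where a whole thing is asked for, a point or a joint stands for the part that bears it (a point fixed in the world has none). Each returns a list of dicts, best first, with "score" (0 to 1); they miss things now and then, are a little off and sometimes report something else, mostly with a low value. They report only what shows in the picture. A call takes as long as a camera call. They do not tell look-alikes from the thing itself.
- robot.find_in(camera, target): "at" ([row, column] in pixels, amid what is visible of it).
- robot.trace(camera, target): "pixels" (384x512 bool, what is visible of it) and "at" ([row, column] in pixels, amid what is visible of it).
The state is a dict: "time": time; "joints": joint angles; "joint_velocities": joint speeds; "joint_torque": joint torques, N m; "eef_pos": TCP position; "tool_rot": TCP orientation; "force": force on the tool from outside, world axes, zero at the start; "wrist_torque": the same for the moment, N m; "opening": opening from 0.0 (shut) to 1.0 (fully open); "gripper_force": force on a finger pad.
Only numpy, scipy, OpenCV 4.12 (cv2) and the standard library are available. Lean on these libraries where they do the work, as an engineer would, in place of code of your own. Each camera call takes 0.05 s, during which the arm holds its last target. There are 200 camera calls.

TASK

The four items on the plywood stands were mixed up and every one stands on the wrong stand. Put each back upright in the middle of its own: the oil bottle on the round stand, the white post on the square stand, the tape roll (lying flat) on the hexagonal stand, and the gauge plate (face up) on the oblong stand with its long side along the stand's long side. The black rubber mat is free for parking an item on the way; never tip the oil bottle over.

Things in the scene. Friction and masses are not known exactly. Their poses are not given: they have to be found in the camera images.
- bottle: Amber oil bottle with a black dropper cap, upright, 34 mm diameter, 112 mm tall, about 80 g. The cylindrical body to be gripped reaches from the underside to 67 mm; shoulder and slender cap above. Origin: centre of its underside; z up along the bottle. Starts on the square or the oblong stand.
- post: Plain white nylon post, upright cylinder of 26 mm diameter, 100 mm tall, about 60 g. Origin: centre of its underside; z up along the post. Starts on the round or the hexagonal stand.
- tape: Roll of black tape with a paper core, lying flat, 59 mm outer diameter, 19 mm high, about 60 g; grip it round the outside from above. Origin: centre of its underside; z up. Starts on the square or the oblong stand.
- gauge: Grey steel plate gauge with two dark discs on its upper face, lying flat, 50 x 90 x 11 mm (x, y, z), 120 g; grip it across its 50 mm width. Origin: centre of its underside; y along its 90 mm length, z up. Starts on the round or the hexagonal stand.
- round_stand: Round plywood stand, 112 mm diameter, 8 mm thick. Own place of the bottle. Fixed to the table; its place and yaw change from start to start. Origin: centre of its underside; z up, top face at z = 8 mm.
- square_stand: Square plywood stand, 100 x 100 mm, 8 mm thick. Own place of the post. Fixed to the table; its place and yaw change from start to start. Origin: centre of its underside; z up, top face at z = 8 mm.
- hex_stand: Hexagonal plywood stand, 106 mm across flats, 8 mm thick. Own place of the tape roll. Fixed to the table; its place and yaw change from start to start. Origin: centre of its underside; z up, top face at z = 8 mm.
- long_stand: Oblong plywood stand, 76 x 132 mm (x, y), 8 mm thick. Own place of the gauge plate. y runs along its length. Fixed to the table; its place and yaw change from start to start. Origin: centre of its underside; z up, top face at z = 8 mm.
- mat: Black square rubber mat, 120 x 120 mm, 4 mm thick, empty at the start: the free spot for parking an item. Fixed to the table; its place and yaw change. Origin: centre of its underside; z up, top face at z = 4 mm.
Mind the look-alikes: they are no part of the job. What is shaped like the post but green or red is not meant.

How it is judged:
At the end, for the whole second after the job is handed in: Each item rests on the top of its own stand (bottle round, post square, tape hexagonal, gauge oblong), its centre within 15 mm of the stand's centre, within 0.1 rad of upright and at rest; the gauge's length is within 0.2 rad of the oblong stand's length (either way round) (horizontal distance between bottle and round_stand below 0.015 m and z of bottle in the frame of round_stand between 0.004 and 0.013 m and angle between each of bottle, post, tape, gauge's own z axis and vertical below 0.1 rad and linear speed of each of bottle, post, tape, gauge below 0.02 m/s and horizontal distance between post and square_stand below 0.015 m and z of post in the frame of square_stand between 0.004 and 0.013 m and horizontal distance between tape and hex_stand below 0.015 m and z of tape in the frame of hex_stand between 0.004 and 0.013 m and horizontal distance between gauge and long_stand below 0.015 m and z of gauge in the frame of long_stand between 0.004 and 0.013 m and angle between the y axis of gauge and the y axis of long_stand, either way round below 0.2 rad); the robot touches nothing.
It fails at once if the oil bottle is tipped over (leans more than 1 rad) (angle between bottle's own z axis and vertical above 1 rad).
It also fails if it takes over 144 s, if anything falls off the work surface, if the arm or the gripper's body presses on something with over 40 N, if the wrist force passes 120 N, or if a joint passes its speed limit or range.

## Working session

There is one attempt and no reset: what is moved stays moved. The work goes in short steps, Python scripts to look and compute and a tool call to move; the robot and the scene stay as the last step left them, time stands still between calls to the robot, and variables do not carry over. Pictures are saved under pics/ and viewed, at most 14 in all, crops included, and the job is handed in when it is done.

Besides the shell and the picture viewer there is one more tool, called after "Request:" as name(argument=value, ...) on one line, values as JSON. move_arm: Moves the arm, as the interface text tells. Shift numbers are shares of 0.25 m and turn numbers shares of 180 degrees, none past 1 either way. Its arguments: {"type":"object","properties":{"rows":{"type":"array"}},"required":["rows"]}

```bash
ls; mkdir -p pics
cat > h.py <<'E'
import numpy as np, cv2
from scipy.spatial.transform import Rotation as R
from plant import robot
def cam(n):
    p,d=robot.get_image(n); return p,d,robot.calibration(n)
def Rm(c):
    a=np.array(c['attitude'],float)
    return R.from_quat(a).as_matrix() if a.size==4 else a.reshape(3,3)
def world(c,r,q,d):
    r,q,d=map(np.asarray,(r,q,d))
    v=np.stack([(q-c['cx'])/c['fx']*d,-(r-c['cy'])/c['fy']*d,-d],-1)
    return v@Rm(c).T+np.array(c['position'])
def save(p,f): cv2.imwrite('pics/'+f,p[...,::-1])
E
python3 - <<'E'
from h import *
for n in('top','side'):
    p,d,c=cam(n); save(p,n+'1.png'); print(n,c)
    for t in ('bottle','post','tape','gauge','round_stand','square_stand','hex_stand','long_stand','mat'):
        for o in robot.trace(n,t)[:3]:
            m=o['pixels']&(d>0); r,q=np.nonzero(m)
            if len(r)<5: print(t,'few');continue
            w=world(c,r,q,d[m]); ctr=(w.max(0)+w.min(0))/2
            print(t,round(o['score'],2),np.round(o['at']),len(r),'med',np.median(w,0).round(3),'mid',ctr.round(3),'ext',np.ptp(w,axis=0).round(3))
print(robot.get_obs())
E
```

```text
pics
top {'fx': 436.9300626785297, 'fy': 436.9300626785297, 'cx': 257.33716164907975, 'cy': 193.56465899463444, 'position': array([ 0.20029493, -0.08227621,  1.56286011]), 'attitude': array([-0.07430313,  0.07770545,  0.71957988, -0.68603622])}
bottle 0.7 [230. 212.] 319 med [0.419 0.08  0.017] mid [0.42  0.08  0.014] ext [0.078 0.085 0.026]
bottle 0.58 [222. 257.] 78 med [ 0.43  -0.104  0.07 ] mid [ 0.434 -0.105  0.067] ext [0.03  0.028 0.107]
post 0.47 [195. 368.] 99 med [ 0.499 -0.488  0.084] mid [ 0.502 -0.493  0.059] ext [0.024 0.026 0.091]
post 0.43 [205. 350.] 74 med [ 0.465 -0.405  0.092] mid [ 0.468 -0.41   0.061] ext [0.023 0.026 0.092]
tape 0.72 [229. 151.] 124 med [0.442 0.277 0.025] mid [0.442 0.273 0.023] ext [0.054 0.055 0.028]
gauge 0.72 [228. 208.] 312 med [0.42  0.084 0.017] mid [0.42  0.084 0.018] ext [0.078 0.086 0.019]
round_stand 0.67 [236. 209.] 436 med [0.403 0.077 0.006] mid [0.418 0.083 0.009] ext [0.112 0.113 0.032]
round_stand 0.22 [227. 157.] 177 med [0.442 0.27  0.024] mid [0.443 0.273 0.018] ext [0.057 0.055 0.037]
square_stand 0.85 [227. 259.] 671 med 
[... 1717 characters left out ...]
,  0.04389551,  1.59789236, -0.01790206,
        1.16120771, -0.04987475]), 'joint_velocities': array([-1.50646550e-04, -8.90223527e-04,  1.65268665e-04, -7.12350598e-06,
        1.00082714e-03, -1.08721947e-03, -5.54498663e-05]), 'joint_torque': array([-1.69156738e-04, -4.33454704e+01,  1.02309767e+00, -2.49929398e+01,
        1.07760663e-02,  1.79612944e-03, -6.33762824e-06]), 'eef_pos': array([0.19379024, 0.62044375, 0.23127524]), 'tool_rot': array([ 1.50775416e-01,  9.88568042e-01, -4.26047244e-06, -1.34361381e-05]), 'force': array([ 0.22512354, -0.47352646, -0.06036681]), 'wrist_torque': array([-0.00828149,  0.00052132,  0.01276839]), 'gripper_force': 0.0, 'opening': 1.0034244147806575}
```

Run:
```python
import cv2,numpy as np
a=cv2.imread('pics/top1.png')[130:290,110:400]; b=cv2.imread('pics/side1.png')[100:340,150:380]
cv2.imwrite('pics/a.png',cv2.resize(a,None,fx=2.7,fy=2.7,interpolation=2));cv2.imwrite('pics/b.png',cv2.resize(b,None,fx=2.4,fy=2.4,interpolation=2))
```

```text
(no output)
```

View pics/a.png

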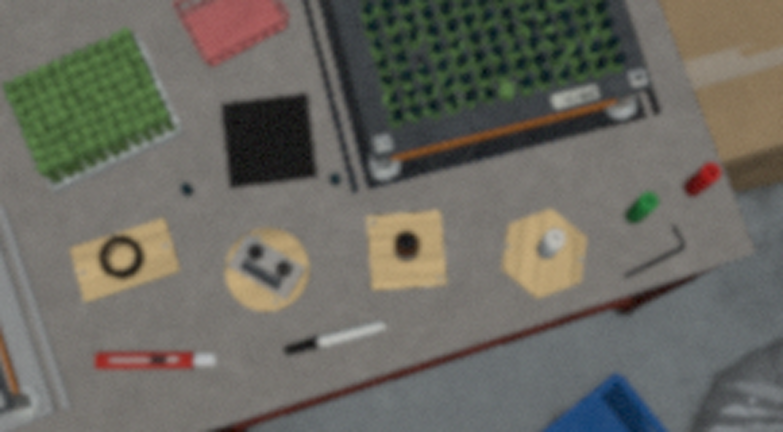

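View pics/b.png

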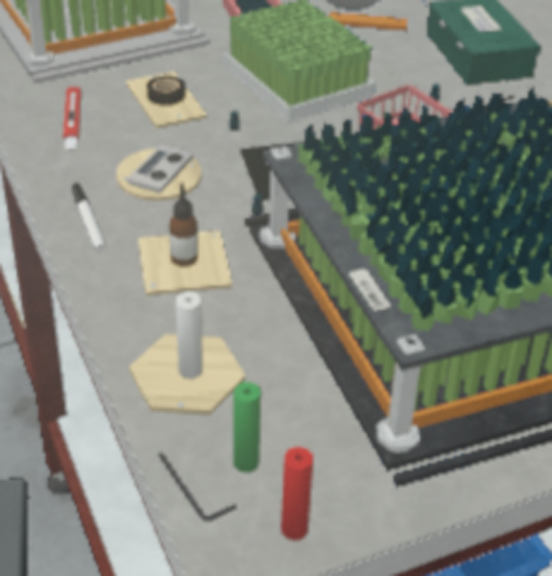

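```bash
cat >> h.py <<'E'
def plane(c,r,q,z):
    w=world(c,r,q,np.ones(len(np.atleast_1d(r)))); o=np.array(c['position']); v=w-o
    return o+v*((z-o[2])/v[:,2])[:,None]
C=dict(round=(.418,.083),square=(.436,-.104),hex=(.42,-.285),long=(.442,.263),mat=(.596,.078))
def fit(P):
    P=np.float32(P[:,:2]*1000); (x,y),(a,b),an=cv2.minAreaRect(P); (u,v),r=cv2.minEnclosingCircle(P)
    # direction of the long side
    L=an if a>b else an+90
    return 'rect (%.1f %.1f) %.1fx%.1f longdir %.1f | circ (%.1f %.1f) d%.1f | bb'%(x,y,a,b,L%180,u,v,2*r),((P.max(0)+P.min(0))/2).round(1)
def comp(m):
    n,l,s,_=cv2.connectedComponentsWithStats(m.astype(np.uint8)); return l==1+np.argmax(s[1:,4]) if n>1 else m
E
python3 - <<'E'
from h import *
for n in('top','side'):
    p,d,c=cam(n); hsv=cv2.cvtColor(p,cv2.COLOR_RGB2HSV)
    rr,qq=np.mgrid[:384,:512]; W=plane(c,rr.ravel(),qq.ravel(),.008).reshape(384,512,3)
    D=world(c,rr.ravel(),qq.ravel(),d.ravel()).reshape(384,512,3)
    for k,xy in C.items():
        near=np.hypot(*(W[...,:2]-xy).transpose(2,0,1))<.085
        if k=='mat': m=near&(hsv[...,2]<60)
        else: m=near&(hsv[...,1]>70)&(hsv[...,0]>8)&(hsv[...,0]<30)&(hsv[...,2]>110)
        m=comp(m); r,q=np.nonzero(m)
        print(n,k,len(r),*fit(plane(c,r,q,.004 if k=='mat' else .008)))
        if k!='mat':
            m=comp(near&(d>0)&(D[...,2]>(.0135 if k=='round' else .016))); r,q=np.nonzero(m)
            h=np.percentile(D[m][:,2],90)
            mt=m&(abs(D[...,2]-h)<.008) ; print('   item h',h.round(3),len(r),*fit(D[mt]))
E
```

```text
top round 198 rect (391.0 84.7) 104.5x52.2 longdir 85.3 | circ (411.5 83.1) d105.0 | bb [393.  83.]
   item h 0.021 288 rect (421.6 84.3) 93.3x49.6 longdir 57.2 | circ (420.1 82.7) d97.7 | bb [419.4  82.2]
top square 653 rect (434.6 -102.8) 99.1x97.9 longdir 1.9 | circ (435.6 -102.9) d133.3 | bb [ 435.1 -102.6]
   item h 0.091 92 rect (435.2 -103.9) 17.4x17.8 longdir 178.9 | circ (435.2 -103.8) d20.8 | bb [ 435.2 -103.9]
top hex 624 rect (421.4 -285.8) 104.1x114.8 longdir 166.8 | circ (420.6 -285.7) d116.6 | bb [ 421.7 -285.3]
   item h 0.109 81 rect (426.2 -288.2) 23.7x22.7 longdir 43.6 | circ (426.2 -288.5) d25.4 | bb [ 426.5 -288.4]
top long 538 rect (439.6 271.3) 75.2x129.6 longdir 105.2 | circ (441.0 272.0) d144.0 | bb [440.6 272.4]
   item h 0.029 147 rect (441.6 272.1) 54.5x53.9 longdir 88.3 | circ (442.5 272.6) d56.7 | bb [441.7 272.1]
top mat 941 rect (595.1 76.9) 114.3x114.7 longdir 94.6 | circ (594.8 76.0) d155.6 | bb [595.2  75.9]Traceback (most recent call last):
  File "<stdin>", line 11, in <module>
  File "h.py", line 22, in fit
    return 'rect (%.1f %.1f) %.1fx%.1f longdir %.1f | circ (%.1f %.1f) d%.1f | bb'%(x,y,a,b,L%180,u,v,2*r),((P.max(0)+P.min(0))/2).round(1)
                                                                                                             ~~~~~^^^
    return umr_maximum(a, axis, None, out, keepdims, initial, where)
ValueError: zero-size array to reduction operation maximum which has no identity
```

Request:
move_arm(rows=[{"delta_pos":[0.0567,-0.1342,-0.02],"rot":[0,0,-0.0367],"claw":0},{"delta_pos":[0.0567,-0.1342,-0.02],"rot":[0,0,-0.0367],"claw":0},{"delta_pos":[0.0567,-0.1342,-0.02],"rot":[0,0,-0.0367],"claw":0},{"delta_pos":[0.0567,-0.1342,-0.02],"rot":[0,0,-0.0367],"claw":0},{"delta_pos":[0.0567,-0.1342,-0.02],"rot":[0,0,-0.0367],"claw":0},{"delta_pos":[0.0567,-0.1342,-0.02],"rot":[0,0,-0.0367],"claw":0},{"delta_pos":[0.0567,-0.1342,-0.02],"rot":[0,0,-0.0367],"claw":0},{"delta_pos":[0.0567,-0.1342,-0.02],"rot":[0,0,-0.0367],"claw":0},{"delta_pos":[0.0567,-0.1342,-0.02],"rot":[0,0,-0.0367],"claw":0},{"delta_pos":[0.0567,-0.1342,-0.02],"rot":[0,0,-0.0367],"claw":0},{"delta_pos":[0.0567,-0.1342,-0.02],"rot":[0,0,-0.0367],"claw":0},{"delta_pos":[0.0567,-0.1342,-0.02],"rot":[0,0,-0.0367],"claw":0},{"delta_pos":[0.0567,-0.1342,-0.02],"rot":[0,0,-0.0367],"claw":0},{"delta_pos":[0.0567,-0.1342,-0.02],"rot":[0,0,-0.0367],"claw":0},{"delta_pos":[0.0567,-0.1342,-0.02],"rot":[0,0,-0.0367],"claw":0},{"delta_pos":[0.0567,-0.1342,-0.02],"rot":[0,0,-0.0367],"claw":0},{"delta_pos":[0,0,0],"rot":[0,0,0],"claw":0},{"delta_pos":[0,0,0],"rot":[0,0,0],"claw":0}])

```text
time: 2.9
eef_pos: [0.4208, 0.083, 0.1514]
tool_rot: [0.879, 0.476, 0.0, -0.0]
force: [-0.0, 0.7, 0.6]
opening: 0.999
gripper_force: 0.0
```

```bash
cat >> h.py <<'E'
def st():
    o=robot.get_obs(); M=R.from_quat(o['tool_rot']).as_matrix(); y=M[:,1]
    print('t %.1f'%o['time'],'tcp',o['eef_pos'].round(4),'ydir %.1f'%np.degrees(np.arctan2(y[1],y[0])),'zt',M[:,2].round(3),'op %.2f'%o['opening'],'gf %.0f'%o['gripper_force'],'F',o['force'].round(1),'j',o['joints'].round(2))
E
python3 - <<'E'
from h import *
st(); p,d,c=cam('wrist'); save(p,'w1.png')
rr,qq=np.mgrid[:384,:512]; D=world(c,rr.ravel(),qq.ravel(),d.ravel()).reshape(384,512,3)
for lo,hi in((.014,.026),(.004,.012)):
    m=comp((d>0)&(D[...,2]>lo)&(D[...,2]<hi)&(np.hypot(D[...,0]-.419,D[...,1]-.083)<.09)); print(m.sum(),np.median(D[m][:,2]),*fit(D[m]))
for t in('gauge','round_stand'):
    for o in robot.trace('wrist',t)[:1]:
        m=o['pixels']; r,q=np.nonzero(m); print(t,o['score'],*fit(plane(c,r,q,.019 if t=='gauge' else .008)))
E
```

```text
t 2.9 tcp [0.4208 0.083  0.1514] ydir -33.2 zt [ 0.  0. -1.] op 1.00 gf 0 F [-0.   0.7  0.6] j [-0.87  0.05  0.6   2.21 -0.04  0.89 -0.83]
4976 0.01753467401161371 rect (422.0 84.2) 89.7x50.0 longdir 57.2 | circ (421.8 84.5) d100.8 | bb [421.8  84.3]
5128 0.007222473947081698 rect (419.7 84.5) 111.0x110.6 longdir 63.2 | circ (419.5 84.1) d112.4 | bb [420.   84.4]
gauge 0.98 rect (422.9 84.8) 89.1x50.3 longdir 57.3 | circ (422.6 84.8) d99.8 | bb [422.3  84.9]
round_stand 0.88 rect (420.2 84.2) 109.9x109.1 longdir 57.0 | circ (420.1 84.7) d111.1 | bb [420.3  85.3]
```

View pics/w1.png

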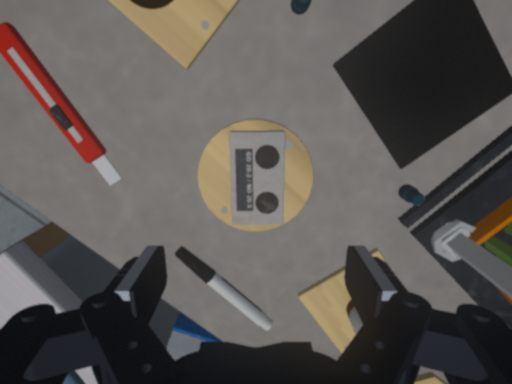

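Request:
move_arm(rows=[{"delta_pos":[0.0028,0.003,-0.1314],"rot":[0,0,0],"claw":0},{"delta_pos":[0.0028,0.003,-0.1314],"rot":[0,0,0],"claw":0},{"delta_pos":[0,0,-0.1314],"rot":[0,0,0],"claw":0},{"delta_pos":[0,0,-0.1314],"rot":[0,0,0],"claw":0},{"delta_pos":[0,0,-0.028],"rot":[0,0,0],"claw":0},{"delta_pos":[0,0,-0.02],"rot":[0,0,0],"claw":0},{"delta_pos":[0,0,0],"rot":[0,0,0],"claw":0},{"delta_pos":[0,0,0],"rot":[0,0,0],"claw":1},{"delta_pos":[0,0,0],"rot":[0,0,0],"claw":1},{"delta_pos":[0,0,0],"rot":[0,0,0],"claw":1},{"delta_pos":[0,0,0],"rot":[0,0,0],"claw":1},{"delta_pos":[0,0,0],"rot":[0,0,0],"claw":1},{"delta_pos":[0,0,0],"rot":[0,0,0],"claw":1}])

```text
time: 4.35
eef_pos: [0.4233, 0.0857, 0.0095]
tool_rot: [0.879, 0.477, 0.001, -0.0]
force: [-2.2, -0.2, 9.4]
opening: 0.561
gripper_force: 60.5
```

Request:
move_arm(rows=[{"delta_pos":[0,0,0.08],"rot":[0,0,0],"claw":1},{"delta_pos":[0,0,0.12],"rot":[0,0,0],"claw":1},{"delta_pos":[0,0,0.12],"rot":[0,0,0],"claw":1},{"delta_pos":[0.1294,0.0034,0],"rot":[0,0,0],"claw":1},{"delta_pos":[0.1294,0.0034,0],"rot":[0,0,0],"claw":1},{"delta_pos":[0.1294,0.0034,0],"rot":[0,0,0],"claw":1},{"delta_pos":[0.1294,0.0034,0],"rot":[0,0,0],"claw":1},{"delta_pos":[0.1294,0.0034,0],"rot":[0,0,0],"claw":1},{"delta_pos":[0,0,0],"rot":[0,0,0],"claw":1},{"delta_pos":[0,0,-0.1],"rot":[0,0,0],"claw":1},{"delta_pos":[0,0,-0.1],"rot":[0,0,0],"claw":1},{"delta_pos":[0,0,-0.08],"rot":[0,0,0],"claw":1},{"delta_pos":[0,0,-0.03],"rot":[0,0,0],"claw":1},{"delta_pos":[0,0,-0.02],"rot":[0,0,0],"claw":1},{"delta_pos":[0,0,0],"rot":[0,0,0],"claw":1}])

```text
time: 5.85
eef_pos: [0.5838, 0.0893, 0.0063]
tool_rot: [0.879, 0.477, 0.0, -0.0]
force: [0.5, -0.3, -0.9]
opening: 0.56
gripper_force: 63.1
```

Request:
move_arm(rows=[{"delta_pos":[0,0,0],"rot":[0,0,0],"claw":0},{"delta_pos":[0,0,0],"rot":[0,0,0],"claw":0},{"delta_pos":[0,0,0],"rot":[0,0,0],"claw":0},{"delta_pos":[0,0,0],"rot":[0,0,0],"claw":0},{"delta_pos":[0,0,0.1],"rot":[0,0,0],"claw":0},{"delta_pos":[0,0,0.19],"rot":[0,0,0],"claw":0},{"delta_pos":[0,0,0.19],"rot":[0,0,0],"claw":0},{"delta_pos":[0,0,0.19],"rot":[0,0,0],"claw":0},{"delta_pos":[0,0,0.1],"rot":[0,0,0],"claw":0},{"delta_pos":[-0.0989,-0.1285,0],"rot":[0,0,0.0185],"claw":0},{"delta_pos":[-0.0989,-0.1285,0],"rot":[0,0,0.0185],"claw":0},{"delta_pos":[-0.0989,-0.1285,0],"rot":[0,0,0.0185],"claw":0},{"delta_pos":[-0.0989,-0.1285,0],"rot":[0,0,0.0185],"claw":0},{"delta_pos":[-0.0989,-0.1285,0],"rot":[0,0,0.0185],"claw":0},{"delta_pos":[-0.0989,-0.1285,0],"rot":[0,0,0.0185],"claw":0},{"delta_pos":[0,0,0],"rot":[0,0,0],"claw":0},{"delta_pos":[0,0,0],"rot":[0,0,0],"claw":0}])

```text
time: 7.55
eef_pos: [0.4349, -0.1041, 0.198]
tool_rot: [0.784, 0.621, 0.001, -0.0]
force: [0.1, 0.6, -0.0]
opening: 1.001
gripper_force: 0.0
```

```bash
cat >> h.py <<'E'
def look(xy,lo,hi,fn,rad=.09,colour=True):
    st(); p,d,c=cam('wrist'); save(p,fn)
    rr,qq=np.mgrid[:384,:512]; D=world(c,rr.ravel(),qq.ravel(),d.ravel()).reshape(384,512,3)
    near=(d>0)&(np.hypot(D[...,0]-xy[0],D[...,1]-xy[1])<rad)
    m=comp(near&(D[...,2]>lo)&(D[...,2]<hi)); print('item',m.sum(),np.median(D[m][:,2]),*fit(D[m]))
    hsv=cv2.cvtColor(p,cv2.COLOR_RGB2HSV)
    m=comp(near&(abs(D[...,2]-.008)<.006)&(hsv[...,1]>50)&(hsv[...,0]>8)&(hsv[...,0]<30)); print('stand',m.sum(),*fit(D[m]))
    return p,d,c,D
E
python3 - <<'E'
from h import *
look((.4355,-.1035),.05,.13,'w2.png')
E
```

```text
t 7.5 tcp [ 0.4349 -0.1041  0.198 ] ydir -13.3 zt [ 0.001  0.002 -1.   ] op 1.00 gf 0 F [ 0.1  0.6 -0. ] j [-0.59  0.01  0.75  2.13 -0.01  1.01 -0.07]
item 1102 0.08248467700776155 rect (439.1 -99.3) 27.5x33.3 longdir 162.8 | circ (438.2 -102.0) d33.5 | bb [438.2 -99.5]
stand 6586 rect (437.7 -102.2) 100.2x100.0 longdir 1.7 | circ (437.7 -101.7) d138.3 | bb [ 437.6 -102. ]
```

View pics/w2.png

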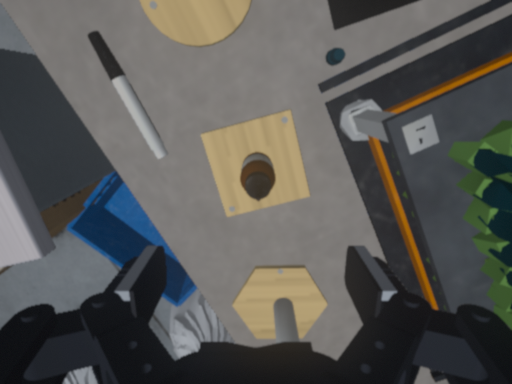

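Request:
move_arm(rows=[{"delta_pos":[0.006,0.004,-0.1168],"rot":[0,0,0],"claw":0},{"delta_pos":[0.006,0.004,-0.1168],"rot":[0,0,0],"claw":0},{"delta_pos":[0,0,-0.1168],"rot":[0,0,0],"claw":0},{"delta_pos":[0,0,-0.1168],"rot":[0,0,0],"claw":0},{"delta_pos":[0,0,-0.1168],"rot":[0,0,0],"claw":0},{"delta_pos":[0,0,0],"rot":[0,0,0],"claw":0},{"delta_pos":[0,0,0],"rot":[0,0,0],"claw":1},{"delta_pos":[0,0,0],"rot":[0,0,0],"claw":1},{"delta_pos":[0,0,0],"rot":[0,0,0],"claw":1},{"delta_pos":[0,0,0],"rot":[0,0,0],"claw":1},{"delta_pos":[0,0,0],"rot":[0,0,0],"claw":1},{"delta_pos":[0,0,0],"rot":[0,0,0],"claw":1},{"delta_pos":[0,0,0],"rot":[0,0,0],"claw":1}])

```text
time: 8.9
eef_pos: [0.4397, -0.1012, 0.0534]
tool_rot: [0.783, 0.622, 0.001, 0.0]
force: [-0.5, 0.6, 5.8]
opening: 0.361
gripper_force: 58.7
```

Request:
move_arm(rows=[{"delta_pos":[0,0,0.06],"rot":[0,0,0],"claw":1},{"delta_pos":[0,0,0.1],"rot":[0,0,0],"claw":1},{"delta_pos":[0,0,0.08],"rot":[0,0,0],"claw":1},{"delta_pos":[-0.0133,0.1237,0],"rot":[0,0,0],"claw":1},{"delta_pos":[-0.0133,0.1237,0],"rot":[0,0,0],"claw":1},{"delta_pos":[-0.0133,0.1237,0],"rot":[0,0,0],"claw":1},{"delta_pos":[-0.0133,0.1237,0],"rot":[0,0,0],"claw":1},{"delta_pos":[-0.0133,0.1237,0],"rot":[0,0,0],"claw":1},{"delta_pos":[-0.0133,0.1237,0],"rot":[0,0,0],"claw":1},{"delta_pos":[0,0,0],"rot":[0,0,0],"claw":1},{"delta_pos":[0,0,0],"rot":[0,0,0],"claw":1},{"delta_pos":[0,0,-0.1],"rot":[0,0,0],"claw":1},{"delta_pos":[0,0,-0.08],"rot":[0,0,0],"claw":1},{"delta_pos":[0,0,-0.04],"rot":[0,0,0],"claw":1},{"delta_pos":[0,0,0],"rot":[0,0,0],"claw":1},{"delta_pos":[0,0,0],"rot":[0,0,0],"claw":1}])

```text
time: 10.5
eef_pos: [0.4189, 0.0835, 0.0573]
tool_rot: [0.783, 0.621, 0.0, 0.0]
force: [0.9, 0.2, -0.5]
opening: 0.367
gripper_force: 59.5
```

Request:
move_arm(rows=[{"delta_pos":[0,0,-0.008],"rot":[0,0,0],"claw":1},{"delta_pos":[0,0,-0.006],"rot":[0,0,0],"claw":1},{"delta_pos":[0,0,0],"rot":[0,0,0],"claw":1},{"delta_pos":[0,0,0],"rot":[0,0,0],"claw":0},{"delta_pos":[0,0,0],"rot":[0,0,0],"claw":0},{"delta_pos":[0,0,0],"rot":[0,0,0],"claw":0},{"delta_pos":[0,0,0],"rot":[0,0,0],"claw":0},{"delta_pos":[0,0,0.1],"rot":[0,0,0],"claw":0},{"delta_pos":[0,0,0.16],"rot":[0,0,0],"claw":0},{"delta_pos":[0,0,0.16],"rot":[0,0,0],"claw":0},{"delta_pos":[0,0,0.16],"rot":[0,0,0],"claw":0},{"delta_pos":[0.0035,-0.186,0],"rot":[0,0,-0.0146],"claw":0},{"delta_pos":[0.0035,-0.186,0],"rot":[0,0,-0.0146],"claw":0},{"delta_pos":[0.0035,-0.186,0],"rot":[0,0,-0.0146],"claw":0},{"delta_pos":[0.0035,-0.186,0],"rot":[0,0,-0.0146],"claw":0},{"delta_pos":[0.0035,-0.186,0],"rot":[0,0,-0.0146],"claw":0},{"delta_pos":[0.0035,-0.186,0],"rot":[0,0,-0.0146],"claw":0},{"delta_pos":[0.0035,-0.186,0],"rot":[0,0,-0.0146],"claw":0},{"delta_pos":[0.0035,-0.186,0],"rot":[0,0,-0.0146],"claw":0},{"delta_pos":[0,0,0],"rot":[0,0,0],"claw":0}])

```text
time: 12.5
eef_pos: [0.4228, -0.2965, 0.199]
tool_rot: [0.886, 0.463, -0.003, 0.003]
force: [-0.3, -0.6, -0.3]
opening: 0.999
gripper_force: 0.0
```

Run:
```python
from h import *
look((.425,-.287),.095,.12,'w3.png')
```

```text
t 12.5 tcp [ 0.4228 -0.2965  0.199 ] ydir -34.8 zt [-0.002 -0.008 -1.   ] op 1.00 gf 0 F [-0.3 -0.6 -0.3] j [-0.41  0.27  1.07  1.99 -0.26  1.04  0.18]
item 834 0.10643116119822042 rect (428.1 -283.6) 25.8x24.7 longdir 56.5 | circ (428.1 -283.6) d25.9 | bb [ 428.2 -283.4]
stand 6576 rect (424.6 -281.6) 120.7x106.1 longdir 47.8 | circ (424.3 -281.6) d121.3 | bb [ 424.3 -281.7]
```

View pics/w3.png

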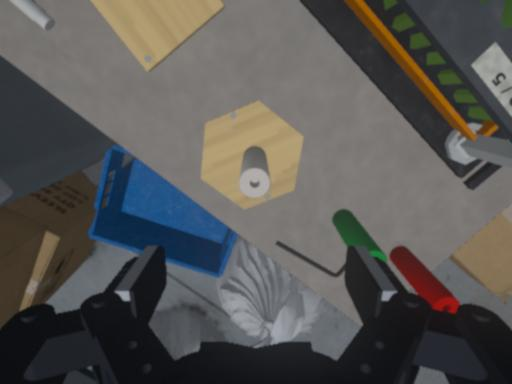

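Run:
```python
from h import *
look((.425,-.287),.095,.12,'w3.png')
look((.425,-.287),.095,.12,'w3.png')
```

```text
t 12.6 tcp [ 0.4235 -0.2924  0.1984] ydir -34.6 zt [-0.002 -0.004 -1.   ] op 1.00 gf 0 F [ 0.1  2.1 -0.1] j [-0.41  0.26  1.07  1.99 -0.26  1.04  0.18]
item 825 0.10660589097677076 rect (428.7 -284.8) 25.1x24.8 longdir 58.2 | circ (428.4 -284.8) d25.9 | bb [ 428.4 -284.9]
stand 6501 rect (424.9 -282.7) 121.1x106.1 longdir 47.6 | circ (424.6 -282.7) d121.5 | bb [ 424.5 -282.9]
t 12.6 tcp [ 0.4243 -0.2894  0.1981] ydir -34.3 zt [-0.002 -0.001 -1.   ] op 1.00 gf 0 F [ 0.3  0.9 -0.5] j [-0.41  0.26  1.07  1.99 -0.26  1.04  0.18]
item 831 0.10681735198726458 rect (428.5 -285.7) 25.6x24.8 longdir 57.4 | circ (428.3 -285.9) d26.2 | bb [ 428.4 -286.1]
stand 6420 rect (424.5 -284.3) 120.9x106.2 longdir 47.9 | circ (424.3 -284.5) d121.5 | bb [ 424.4 -284.3]
```

Request:
move_arm(rows=[{"delta_pos":[0.004,0.003,-0.12],"rot":[0,0,0],"claw":0},{"delta_pos":[0.004,0.003,-0.12],"rot":[0,0,0],"claw":0},{"delta_pos":[0,0,-0.12],"rot":[0,0,0],"claw":0},{"delta_pos":[0,0,-0.12],"rot":[0,0,0],"claw":0},{"delta_pos":[0,0,-0.12],"rot":[0,0,0],"claw":0},{"delta_pos":[0,0,0],"rot":[0,0,0],"claw":0},{"delta_pos":[0,0,0],"rot":[0,0,0],"claw":1},{"delta_pos":[0,0,0],"rot":[0,0,0],"claw":1},{"delta_pos":[0,0,0],"rot":[0,0,0],"claw":1},{"delta_pos":[0,0,0],"rot":[0,0,0],"claw":1},{"delta_pos":[0,0,0],"rot":[0,0,0],"claw":1},{"delta_pos":[0,0,0],"rot":[0,0,0],"claw":1},{"delta_pos":[0,0,0],"rot":[0,0,0],"claw":1},{"delta_pos":[0,0,0],"rot":[0,0,0],"claw":1}])

```text
time: 14.05
eef_pos: [0.4286, -0.2867, 0.0497]
tool_rot: [0.883, 0.469, 0.001, 0.0]
force: [-0.0, 1.8, 7.0]
opening: 0.285
gripper_force: 58.4
```

Request:
move_arm(rows=[{"delta_pos":[0,0,0.06],"rot":[0,0,0],"claw":1},{"delta_pos":[0,0,0.1],"rot":[0,0,0],"claw":1},{"delta_pos":[0,0,0.08],"rot":[0,0,0],"claw":1},{"delta_pos":[0.0057,0.123,0],"rot":[0,0,0],"claw":1},{"delta_pos":[0.0057,0.123,0],"rot":[0,0,0],"claw":1},{"delta_pos":[0.0057,0.123,0],"rot":[0,0,0],"claw":1},{"delta_pos":[0.0057,0.123,0],"rot":[0,0,0],"claw":1},{"delta_pos":[0.0057,0.123,0],"rot":[0,0,0],"claw":1},{"delta_pos":[0.0057,0.123,0],"rot":[0,0,0],"claw":1},{"delta_pos":[0,0,0],"rot":[0,0,0],"claw":1},{"delta_pos":[0,0,0],"rot":[0,0,0],"claw":1},{"delta_pos":[0,0,-0.1],"rot":[0,0,0],"claw":1},{"delta_pos":[0,0,-0.08],"rot":[0,0,0],"claw":1},{"delta_pos":[0,0,-0.04],"rot":[0,0,0],"claw":1},{"delta_pos":[0,0,-0.014],"rot":[0,0,0],"claw":1},{"delta_pos":[0,0,0],"rot":[0,0,0],"claw":1},{"delta_pos":[0,0,0],"rot":[0,0,0],"claw":1}])

```text
time: 15.75
eef_pos: [0.4367, -0.1028, 0.0505]
tool_rot: [0.884, 0.468, 0.001, 0.001]
force: [-0.1, -0.2, 0.2]
opening: 0.286
gripper_force: 58.9
```

Request:
move_arm(rows=[{"delta_pos":[0,0,0],"rot":[0,0,0],"claw":0},{"delta_pos":[0,0,0],"rot":[0,0,0],"claw":0},{"delta_pos":[0,0,0],"rot":[0,0,0],"claw":0},{"delta_pos":[0,0,0],"rot":[0,0,0],"claw":0},{"delta_pos":[0,0,0.12],"rot":[0,0,0],"claw":0},{"delta_pos":[0,0,0.16],"rot":[0,0,0],"claw":0},{"delta_pos":[0,0,0.16],"rot":[0,0,0],"claw":0},{"delta_pos":[0,0,0.16],"rot":[0,0,0],"claw":0},{"delta_pos":[0.0025,0.1875,0],"rot":[0,0,0.0236],"claw":0},{"delta_pos":[0.0025,0.1875,0],"rot":[0,0,0.0236],"claw":0},{"delta_pos":[0.0025,0.1875,0],"rot":[0,0,0.0236],"claw":0},{"delta_pos":[0.0025,0.1875,0],"rot":[0,0,0.0236],"claw":0},{"delta_pos":[0.0025,0.1875,0],"rot":[0,0,0.0236],"claw":0},{"delta_pos":[0.0025,0.1875,0],"rot":[0,0,0.0236],"claw":0},{"delta_pos":[0.0025,0.1875,0],"rot":[0,0,0.0236],"claw":0},{"delta_pos":[0.0025,0.1875,0],"rot":[0,0,0.0236],"claw":0},{"delta_pos":[0,0,0],"rot":[0,0,0],"claw":0},{"delta_pos":[0,0,0],"rot":[0,0,0],"claw":0},{"delta_pos":[0,0,0],"rot":[0,0,0],"claw":0},{"delta_pos":[0,0,0],"rot":[0,0,0],"claw":0}])

```text
time: 17.75
eef_pos: [0.4413, 0.2711, 0.1998]
tool_rot: [0.709, 0.705, -0.0, -0.0]
force: [-0.1, 0.6, 0.1]
opening: 0.997
gripper_force: 0.0
```

Run:
```python
from h import *
look((.442,.272),.019,.035,'w4.png')
```

```text
t 17.8 tcp [0.4413 0.2711 0.1998] ydir -0.3 zt [-0.001 -0.    -1.   ] op 1.00 gf 0 F [-0.1  0.6  0.1] j [-1.36  0.21  0.82  1.97 -0.18  1.03 -0.47]
item 1503 0.025513048095728352 rect (443.7 274.0) 55.8x55.8 longdir 0.8 | circ (443.2 274.2) d57.8 | bb [443.8 274.1]
stand 5572 rect (442.3 272.0) 76.1x132.0 longdir 105.8 | circ (442.3 272.4) d150.0 | bb [442.3 272.5]
```

View pics/w4.png

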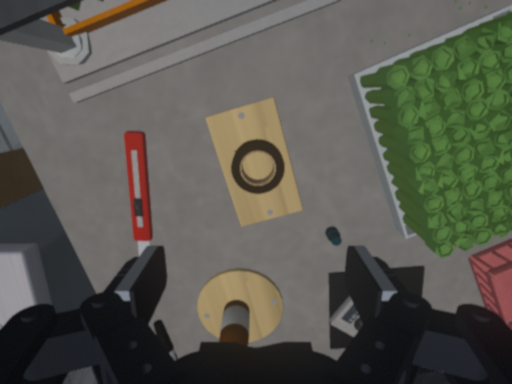

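Request:
move_arm(rows=[{"delta_pos":[0.004,0.006,-0.15],"rot":[0,0,0],"claw":0},{"delta_pos":[0.004,0.006,-0.15],"rot":[0,0,0],"claw":0},{"delta_pos":[0,0,-0.15],"rot":[0,0,0],"claw":0},{"delta_pos":[0,0,-0.15],"rot":[0,0,0],"claw":0},{"delta_pos":[0,0,-0.12],"rot":[0,0,0],"claw":0},{"delta_pos":[0,0,-0.03],"rot":[0,0,0],"claw":0},{"delta_pos":[0,0,-0.008],"rot":[0,0,0],"claw":0},{"delta_pos":[0,0,0],"rot":[0,0,0],"claw":1},{"delta_pos":[0,0,0],"rot":[0,0,0],"claw":1},{"delta_pos":[0,0,0],"rot":[0,0,0],"claw":1},{"delta_pos":[0,0,0],"rot":[0,0,0],"claw":1},{"delta_pos":[0,0,0],"rot":[0,0,0],"claw":1},{"delta_pos":[0,0,0],"rot":[0,0,0],"claw":1}])

```text
time: 19.1
eef_pos: [0.4448, 0.2772, 0.0128]
tool_rot: [0.708, 0.706, 0.002, -0.0]
force: [-1.4, -0.4, 5.8]
opening: 0.631
gripper_force: 62.1
```

Request:
move_arm(rows=[{"delta_pos":[0,0,0.08],"rot":[0,0,0],"claw":1},{"delta_pos":[0,0,0.14],"rot":[0,0,0],"claw":1},{"delta_pos":[0,0,0.14],"rot":[0,0,0],"claw":1},{"delta_pos":[0,0,0.14],"rot":[0,0,0],"claw":1},{"delta_pos":[0,0,0.14],"rot":[0,0,0],"claw":1},{"delta_pos":[0,0,0],"rot":[0,0,0],"claw":1},{"delta_pos":[0,0,0],"rot":[0,0,0],"claw":1}])

```text
time: 19.8
eef_pos: [0.4436, 0.277, 0.172]
tool_rot: [0.708, 0.707, 0.002, -0.001]
force: [-0.8, 0.8, -1.0]
opening: 0.629
gripper_force: 63.7
```

Run:
```python
from h import *
st(); p,d,c=cam('wrist'); save(p,'w5.png')
```

```text
t 19.8 tcp [0.4436 0.277  0.172 ] ydir -0.1 zt [ 0.002  0.004 -1.   ] op 0.63 gf 64 F [-0.8  0.8 -1. ] j [-1.35  0.27  0.82  1.99 -0.24  0.98 -0.42]
```

View pics/w5.png

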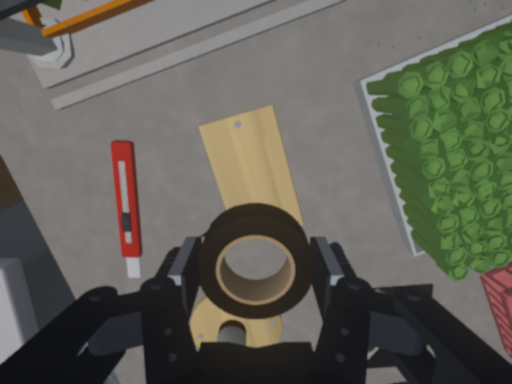

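Request:
move_arm(rows=[{"delta_pos":[-0.0066,-0.1865,0],"rot":[0,0,0],"claw":1},{"delta_pos":[-0.0066,-0.1865,0],"rot":[0,0,0],"claw":1},{"delta_pos":[-0.0066,-0.1865,0],"rot":[0,0,0],"claw":1},{"delta_pos":[-0.0066,-0.1865,0],"rot":[0,0,0],"claw":1},{"delta_pos":[-0.0066,-0.1865,0],"rot":[0,0,0],"claw":1},{"delta_pos":[-0.0066,-0.1865,0],"rot":[0,0,0],"claw":1},{"delta_pos":[-0.0066,-0.1865,0],"rot":[0,0,0],"claw":1},{"delta_pos":[-0.0066,-0.1865,0],"rot":[0,0,0],"claw":1},{"delta_pos":[-0.0066,-0.1865,0],"rot":[0,0,0],"claw":1},{"delta_pos":[-0.0066,-0.1865,0],"rot":[0,0,0],"claw":1},{"delta_pos":[-0.0066,-0.1865,0],"rot":[0,0,0],"claw":1},{"delta_pos":[-0.0066,-0.1865,0],"rot":[0,0,0],"claw":1},{"delta_pos":[0,0,0],"rot":[0,0,0],"claw":1},{"delta_pos":[0,0,0],"rot":[0,0,0],"claw":1},{"delta_pos":[0,0,0],"rot":[0,0,0],"claw":1},{"delta_pos":[0,0,0],"rot":[0,0,0],"claw":1}])

```text
time: 21.45
eef_pos: [0.4236, -0.2809, 0.1696]
tool_rot: [0.706, 0.708, 0.0, -0.001]
force: [-0.1, 0.2, -2.1]
opening: 0.634
gripper_force: 63.7
```

```bash
python3 -c "from h import *; st()"
```

```text
t 21.4 tcp [ 0.4236 -0.2809  0.1696] ydir 0.1 zt [-0.001  0.002 -1.   ] op 0.63 gf 64 F [-0.1  0.2 -2.1] j [-0.45  0.33  1.11  2.03 -0.36  0.99  0.84]
```

Request:
move_arm(rows=[{"delta_pos":[0,-0.004,-0.14],"rot":[0,0,0],"claw":1},{"delta_pos":[0,-0.002,-0.14],"rot":[0,0,0],"claw":1},{"delta_pos":[0,0,-0.14],"rot":[0,0,0],"claw":1},{"delta_pos":[0,0,-0.12],"rot":[0,0,0],"claw":1},{"delta_pos":[0,0,-0.05],"rot":[0,0,0],"claw":1},{"delta_pos":[0,0,-0.03],"rot":[0,0,0],"claw":1},{"delta_pos":[0,0,0],"rot":[0,0,0],"claw":1},{"delta_pos":[0,0,0],"rot":[0,0,0],"claw":1}])

```text
time: 22.25
eef_pos: [0.4245, -0.2852, 0.0166]
tool_rot: [0.707, 0.707, 0.0, 0.001]
force: [0.4, -0.6, -0.3]
opening: 0.627
gripper_force: 63.7
```

Request:
move_arm(rows=[{"delta_pos":[0,0.006,-0.012],"rot":[0,0,0],"claw":1},{"delta_pos":[0,0,0],"rot":[0,0,0],"claw":1},{"delta_pos":[0,0,0],"rot":[0,0,0],"claw":0},{"delta_pos":[0,0,0],"rot":[0,0,0],"claw":0},{"delta_pos":[0,0,0],"rot":[0,0,0],"claw":0},{"delta_pos":[0,0,0],"rot":[0,0,0],"claw":0},{"delta_pos":[0,0,0.1],"rot":[0,0,0],"claw":0},{"delta_pos":[0,0,0.16],"rot":[0,0,0],"claw":0},{"delta_pos":[0,0,0.16],"rot":[0,0,0],"claw":0},{"delta_pos":[0,0,0.16],"rot":[0,0,0],"claw":0},{"delta_pos":[0,0,0.16],"rot":[0,0,0],"claw":0},{"delta_pos":[0,0.185,0],"rot":[0,0,-0.023],"claw":0},{"delta_pos":[0,0.185,0],"rot":[0,0,-0.023],"claw":0},{"delta_pos":[0,0.185,0],"rot":[0,0,-0.023],"claw":0},{"delta_pos":[0,0.185,0],"rot":[0,0,-0.023],"claw":0},{"delta_pos":[0,0.185,0],"rot":[0,0,-0.023],"claw":0},{"delta_pos":[0,0.185,0],"rot":[0,0,-0.023],"claw":0},{"delta_pos":[0,0.185,0],"rot":[0,0,-0.023],"claw":0},{"delta_pos":[0,0.185,0],"rot":[0,0,-0.023],"claw":0}])

```text
time: 24.15
eef_pos: [0.4219, 0.0485, 0.2005]
tool_rot: [0.865, 0.502, -0.0, -0.002]
force: [1.2, 0.2, 0.2]
opening: 0.999
gripper_force: 0.0
```

Request:
move_arm(rows=[{"delta_pos":[0.16,0.004,0],"rot":[0,0,0],"claw":0},{"delta_pos":[0.16,0.004,0],"rot":[0,0,0],"claw":0},{"delta_pos":[0.16,0.004,0],"rot":[0,0,0],"claw":0},{"delta_pos":[0.16,0.004,0],"rot":[0,0,0],"claw":0},{"delta_pos":[0,0,0],"rot":[0,0,0],"claw":0},{"delta_pos":[0,0,0],"rot":[0,0,0],"claw":0},{"delta_pos":[0,0,0],"rot":[0,0,0],"claw":0}])

```text
time: 24.85
eef_pos: [0.5811, 0.0501, 0.2]
tool_rot: [0.864, 0.503, -0.002, -0.002]
force: [-0.5, -0.7, 0.4]
opening: 1.0
gripper_force: 0.0
```

Run:
```python
from h import *
look((.584,.089),.010,.02,'w6.png',.07)
```

```text
t 24.9 tcp [0.5811 0.0501 0.2   ] ydir -29.6 zt [-0.005  0.002 -1.   ] op 1.00 gf 0 F [-0.5 -0.7  0.4] j [-0.92  0.42  0.96  1.82 -0.39  1.1  -0.34]
item 3991 0.013816987618431198 rect (582.3 87.5) 90.0x50.0 longdir 57.1 | circ (582.9 87.6) d101.4 | bb [582.8  87.6]Traceback (most recent call last):
  File "<stdin>", line 2, in <module>
  File "h.py", line 34, in look
    m=comp(near&(abs(D[...,2]-.008)<.006)&(hsv[...,1]>50)&(hsv[...,0]>8)&(hsv[...,0]<30)); print('stand',m.sum(),*fit(D[m]))
                                                                                                                  ~~~^^^^^^
  File "h.py", line 22, in fit
    return 'rect (%.1f %.1f) %.1fx%.1f longdir %.1f | circ (%.1f %.1f) d%.1f | bb'%(x,y,a,b,L%180,u,v,2*r),((P.max(0)+P.min(0))/2).round(1)
                                                                                                             ~~~~~^^^
    return umr_maximum(a, axis, None, out, keepdims, initial, where)
ValueError: zero-size array to reduction operation maximum which has no identity
```

View pics/w6.png

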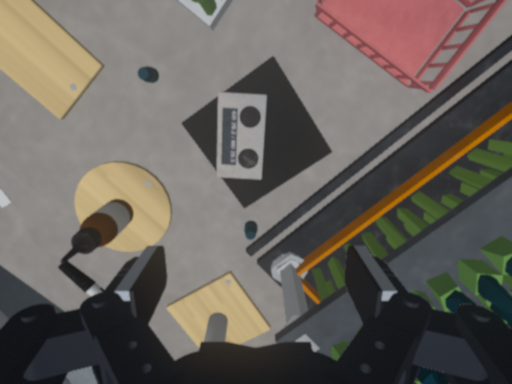

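Request:
move_arm(rows=[{"delta_pos":[0.003,0.075,0],"rot":[0,0,-0.009],"claw":0},{"delta_pos":[0.003,0.075,0],"rot":[0,0,-0.009],"claw":0},{"delta_pos":[0,0,-0.15],"rot":[0,0,0],"claw":0},{"delta_pos":[0,0,-0.15],"rot":[0,0,0],"claw":0},{"delta_pos":[0,0,-0.15],"rot":[0,0,0],"claw":0},{"delta_pos":[0,0,-0.15],"rot":[0,0,0],"claw":0},{"delta_pos":[0,0,-0.12],"rot":[0,0,0],"claw":0},{"delta_pos":[0,0,-0.03],"rot":[0,0,0],"claw":0},{"delta_pos":[0,0,-0.024],"rot":[0,0,0],"claw":0},{"delta_pos":[0,0,0],"rot":[0,0,0],"claw":0},{"delta_pos":[0,0,0],"rot":[0,0,0],"claw":1},{"delta_pos":[0,0,0],"rot":[0,0,0],"claw":1},{"delta_pos":[0,0,0],"rot":[0,0,0],"claw":1},{"delta_pos":[0,0,0],"rot":[0,0,0],"claw":1},{"delta_pos":[0,0,0],"rot":[0,0,0],"claw":1},{"delta_pos":[0,0,0],"rot":[0,0,0],"claw":1}])

```text
time: 26.5
eef_pos: [0.5853, 0.0885, 0.0088]
tool_rot: [0.878, 0.479, 0.0, -0.002]
force: [-1.6, -0.3, 7.7]
opening: 0.554
gripper_force: 60.4
```

Request:
move_arm(rows=[{"delta_pos":[0,0,0.08],"rot":[0,0,0],"claw":1},{"delta_pos":[0,0,0.14],"rot":[0,0,0],"claw":1},{"delta_pos":[0,0,0.14],"rot":[0,0,0],"claw":1},{"delta_pos":[0,0,0.14],"rot":[0,0,0],"claw":1},{"delta_pos":[-0.082,0.1063,0],"rot":[0,0,0.0387],"claw":1},{"delta_pos":[-0.082,0.1063,0],"rot":[0,0,0.0387],"claw":1},{"delta_pos":[-0.082,0.1063,0],"rot":[0,0,0.0387],"claw":1},{"delta_pos":[-0.082,0.1063,0],"rot":[0,0,0.0387],"claw":1},{"delta_pos":[-0.082,0.1063,0],"rot":[0,0,0.0387],"claw":1},{"delta_pos":[-0.082,0.1063,0],"rot":[0,0,0.0387],"claw":1},{"delta_pos":[-0.082,0.1063,0],"rot":[0,0,0.0387],"claw":1},{"delta_pos":[0,0,0],"rot":[0,0,0],"claw":1},{"delta_pos":[0,0,0],"rot":[0,0,0],"claw":1},{"delta_pos":[0,0,0],"rot":[0,0,0],"claw":1},{"delta_pos":[0,0,0],"rot":[0,0,0],"claw":1}])

```text
time: 28.0
eef_pos: [0.4414, 0.2727, 0.132]
tool_rot: [0.604, 0.797, -0.001, -0.001]
force: [0.5, -0.7, -1.0]
opening: 0.547
gripper_force: 61.8
```

```bash
python3 -c "from h import *; st()"
```

```text
t 28.0 tcp [0.4414 0.2727 0.132 ] ydir 15.8 zt [-0.003 -0.002 -1.   ] op 0.55 gf 62 F [ 0.5 -0.7 -1. ] j [-1.27  0.32  0.73  2.02 -0.27  0.9  -0.12]
```

Lower by 0.115 first, then check.

Request:
move_arm(rows=[{"delta_pos":[0,0.004,-0.14],"rot":[0,0,0],"claw":1},{"delta_pos":[0,0,-0.14],"rot":[0,0,0],"claw":1},{"delta_pos":[0,0,-0.12],"rot":[0,0,0],"claw":1},{"delta_pos":[0,0,-0.06],"rot":[0,0,0],"claw":1},{"delta_pos":[0,0,0],"rot":[0,0,0],"claw":1},{"delta_pos":[0,0,0],"rot":[0,0,0],"claw":1},{"delta_pos":[0,0,0],"rot":[0,0,0],"claw":1}])

```text
time: 28.7
eef_pos: [0.4418, 0.2758, 0.0183]
tool_rot: [0.602, 0.798, -0.0, -0.001]
force: [0.7, -0.1, -0.5]
opening: 0.551
gripper_force: 61.9
```

Request:
move_arm(rows=[{"delta_pos":[0,-0.003,-0.01],"rot":[0,0,0],"claw":1},{"delta_pos":[0,0,-0.008],"rot":[0,0,0],"claw":1},{"delta_pos":[0,0,0],"rot":[0,0,0],"claw":1},{"delta_pos":[0,0,0],"rot":[0,0,0],"claw":0},{"delta_pos":[0,0,0],"rot":[0,0,0],"claw":0},{"delta_pos":[0,0,0],"rot":[0,0,0],"claw":0},{"delta_pos":[0,0,0],"rot":[0,0,0],"claw":0},{"delta_pos":[0,0,0.1],"rot":[0,0,0],"claw":0},{"delta_pos":[0,0,0.16],"rot":[0,0,0],"claw":0},{"delta_pos":[0,0,0.16],"rot":[0,0,0],"claw":0},{"delta_pos":[0,0,0.16],"rot":[0,0,0],"claw":0},{"delta_pos":[0,0,0.16],"rot":[0,0,0],"claw":0},{"delta_pos":[0,0,0],"rot":[0,0,0],"claw":0},{"delta_pos":[0,0,0],"rot":[0,0,0],"claw":0},{"delta_pos":[0,0,0],"rot":[0,0,0],"claw":0}])

```text
time: 30.2
eef_pos: [0.4392, 0.274, 0.196]
tool_rot: [0.602, 0.798, -0.003, -0.001]
force: [-0.4, 0.1, -0.7]
opening: 0.996
gripper_force: 0.0
```

Run:
```python
from h import *
look((.442,.272),.0135,.026,'w7.png')
p,d,c=cam('side'); cv2.imwrite('pics/s2.png',cv2.resize(p[100:340,150:380,::-1],None,fx=2.4,fy=2.4,interpolation=2))
for t,k in (('bottle','round'),('post','square'),('tape','hex')):
  for n in('side','top'):
    p,d,c=cam(n)
    rr,qq=np.mgrid[:384,:512]; D=world(c,rr.ravel(),qq.ravel(),d.ravel()).reshape(384,512,3)
    m=(d>0)&(np.hypot(D[...,0]-C[k][0],D[...,1]-C[k][1])<.07); h=dict(bottle=(.02,.07),post=(.03,.12),tape=(.02,.04))[t]
    i=comp(m&(D[...,2]>h[0])&(D[...,2]<h[1])); s=comp(m&(abs(D[...,2]-.0075)<.005)&(cv2.cvtColor(p,cv2.COLOR_RGB2HSV)[...,1]>60))
    print(t,n,fit(D[i]),'STAND',fit(D[s]))
```

```text
t 30.2 tcp [0.4392 0.274  0.196 ] ydir 16.0 zt [-0.005 -0.003 -1.   ] op 1.00 gf 0 F [-0.4  0.1 -0.7] j [-1.34  0.21  0.79  1.97 -0.18  1.03 -0.19]
item 3810 0.01712361461083356 rect (441.8 272.2) 50.1x89.9 longdir 105.9 | circ (441.9 272.2) d101.7 | bb [441.6 272.2]
stand 4095 rect (442.0 271.7) 75.9x131.4 longdir 105.9 | circ (442.0 272.0) d149.4 | bb [442.2 271.9]
bottle side ('rect (414.6 73.1) 27.0x32.8 longdir 168.4 | circ (416.1 77.0) d35.6 | bb', array([416.1,  74.3], dtype=float32)) STAND ('rect (460.9 87.0) 17.2x77.7 longdir 102.4 | circ (453.0 85.3) d77.7 | bb', array([457.9,  85.3], dtype=float32))
bottle top ('rect (410.6 76.4) 21.0x32.2 longdir 150.9 | circ (412.8 80.7) d32.9 | bb', array([413.1,  78.9], dtype=float32)) STAND ('rect (417.6 82.5) 110.6x105.3 longdir 86.7 | circ (418.0 82.6) d111.0 | bb', array([417.8,  82.7], dtype=float32))
post side ('rect (435.3 -107.0) 26.7x25.4 longdir 83.6 | circ (435.2 -107.0) d29.1 | bb', array([ 435.6, -107.4], dtype=float32)) STAND ('rect (465.1 -109.8) 89.4x25.0 longdir 83.6 | circ (466.2 -109.9) d89.7 | bb', array([ 462. , -109.9], dtype=float32))
post top ('rect (432.5 -104.1) 24.0x23.7 longdir 46.1 | circ (433.0 -104.2) d25.3 | bb', array([ 432.8, -103.9], dtype=float32)) STAND ('rect (435.0 -102.8) 99.7x99.7 longdir 91.9 | circ (435.6 -103.0) d133.8 | bb', array([ 434.7, -102.2], dtype=float32))
tape side ('rect (424.0 -288.4) 56.6x52.7 longdir 86.0 | circ (422.2 -287.8) d60.7 | bb', array([ 423.8, -289. ], dtype=float32)) STAND ('rect (433.9 -291.9) 105.6x93.0 longdir 76.2 | circ (424.5 -290.9) d111.9 | bb', array([ 429.4, -291.2], dtype=float32))
tape top ('rect (421.5 -285.8) 52.4x56.3 longdir 131.7 | circ (422.5 -285.9) d57.5 | bb', array([ 422. , -285.6], dtype=float32)) STAND ('rect (421.1 -286.2) 105.0x115.2 longdir 168.5 | circ (422.4 -284.9) d117.4 | bb', array([ 421.9, -285.5], dtype=float32))
```

View pics/s2.png

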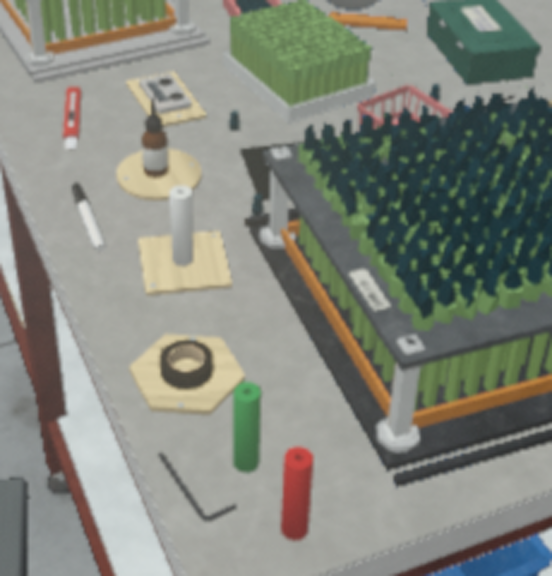

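```bash
python3 -c "
from plant import robot
print(robot.finish_job())"
```

```text
the job is handed in; nothing more can be done
None
```

All four items stand on their own stands and the job is handed in at about 30 s: my last pictures put each within about 6 mm of its stand's centre, the gauge along the oblong stand, and the bottle was never tipped (no verdict was returned).

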